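# Swing the locked-on pliers off the chute and free the jammed level

### The job

The locking pliers clamped to the round organizer stick out over the sloping metal chute: first swing them round on the grip pad, by whichever way is not blocked by the nail jar, until they are completely clear of the chute, keeping the organizer standing in its pad. Then push the torpedo level that is jammed across the narrow part of the chute back up the slope until it is out from under the yellow lips, lift it out and lay it gently, flat, in the middle of the black rubber mat and along the mat's length. Do not disturb the nail jar, the tin or the glue bottle.

Things in the scene. Friction and masses are not known exactly. Their poses are not given: they have to be found in the camera images.
- chute: Fixed tapered aluminium chute. Origin on the work surface under the middle of its low, open end; x horizontal, uphill; y across; z up. Floor rises at 10 degrees (0.175 rad) for 210 mm of slope to a cross wall. Side walls 36 mm high, 5 mm thick; inner width 147 mm at the low end, evenly growing to 197 mm. Whole chute within 105 mm of its centre line and below 88 mm.
- chute_floor (a point): Top of the chute's floor at the middle of its low end, 14 mm above the work surface; axes as the chute's.
- lip_end (a point): Point on the chute's floor, on its centre line, 100 mm up the slope from the low end, abreast of the upper ends of two yellow lips. From the low end to here the lips reach about 20 mm inward from each side wall, 3 mm thick, underside 32 mm above the floor. The middle, and all the chute above here, is open on top.
- level_mid (a point): Centre of the loose aluminium torpedo level (red web, yellow vials), 160 mm long (y), 40 wide (x, uphill at the start), 22 thick (z), about 0.2 kg. It lies flat on the chute floor, across the chute, 80 to 90 mm up the slope, ends under the lips and wedged in the taper. It slides uphill and stays where left; 122 mm or more up the slope it is out from under the lips.
- grip_pad: Fixed round green silicone pad, 152 mm across, 4 mm thick, with a raised rim 10 mm high and 67 mm in inner radius that keeps the organizer centred. It stands on the +y side of the chute. Origin at the centre of its underside.
- organizer: Loose blue round tub, white lid (radius 67 mm, top 105 mm up), steel locking pliers fixed on its rim, 1.1 kg. Origin: centre of underside; z up. Pliers point along its x, roughly square across the chute at the start; handle 26 mm wide (y), 85 to 215 mm out, 102 to 122 mm above the origin. Pushing it sideways (1 to 3 N) turns the tub in the pad; it stays where left.
- pliers_tip (a point): Outer end of the pliers' handle, on its centre line, half-way up: 215 mm from the organizer's axis.
- nail_jar: Loose glass jar of nails with brass lid, 68 mm in diameter, 118 mm tall, taller than the pliers' underside. Origin at the centre of its underside. It stands about 155 mm from the pad's centre, beside the chute, either uphill or downhill of the pad, and blocks the swing on that side.
- tin: Loose flat red tin, 74 mm in diameter, 44 mm tall (the pliers pass over it), on the other side of the pad from the jar. Origin at the centre of its underside.
- glue_bottle: Loose yellow glue bottle with red cap, 60 mm in diameter, 150 mm tall, beyond the mat. Origin at the centre of its underside.
- mat: Fixed black rubber mat with yellow border lines, 260 mm long (x), 130 mm wide (y), 4 mm thick, on the -y side of the chute. Origin at the centre of its underside.
Things that resemble listed ones, but are neither listed nor needed, are in the scene too. There is more than one size of the part that bears level_mid; the job needs the smaller. Of the things shaped like the grip_pad, the green one is meant.

How it is judged:
On the way, in this order (a step that is already met when the one before it is completed fails the run):
1. the pliers are swung clear of the chute, organizer still in its pad (y of pliers_tip in the frame of chute above 0.114 m and horizontal distance between organizer and grip_pad below 0.008 m), for 0.2 s.
2. the level is pushed up the chute, out from under the lips, still lying in the chute (x of level_mid in the frame of chute above 0.119 m and z of level_mid in the frame of chute below 0.064 m), for 0.1 s.
At the end, for the whole second after the job is handed in: Pliers' tip at least 114 mm to the pad's side of the chute's centre line; organizer upright, within 8 mm of its pad's centre; level flat on the mat, its centre within 45 mm lengthwise and 30 mm crosswise of the mat's, within 14 degrees of the mat's length; all at rest (all of step 1 and angle between organizer's own z axis and vertical below 0.05 rad and x of level_mid in the frame of mat between -0.045 and 0.045 m and y of level_mid in the frame of mat between -0.03 and 0.03 m and z of level_mid in the frame of mat below 0.02 m and angle between the y axis of level_mid and the x axis of mat, either way round below 0.25 rad and linear speed of each of level, organizer below 0.02 m/s); the robot touches nothing.
It fails at once if the nail jar is shifted more than 15 mm or tipped (distance of nail_jar from where it was at the start of the episode above 0.015 m or angle between nail_jar's own z axis and vertical above 0.2 rad).
It fails at once if the tin is shifted more than 15 mm or tipped (distance of tin from where it was at the start of the episode above 0.015 m or angle between tin's own z axis and vertical above 0.2 rad).
It fails at once if the glue bottle is shifted more than 15 mm or tipped (distance of glue_bottle from where it was at the start of the episode above 0.015 m or angle between glue_bottle's own z axis and vertical above 0.2 rad).
It fails at once if the organizer leaves its pad or tips (horizontal distance between organizer and grip_pad above 0.015 m or angle between organizer's own z axis and vertical above 0.2 rad or height (world z) of organizer above 0.02 m).
It fails at once if the level is dropped onto the mat (linear speed of level above 0.5 m/s and horizontal distance between level_mid and mat below 0.1 m and height (world z) of level_mid below 0.07 m).
It also fails if it takes over 72 s, if anything falls off the work surface, if the arm or the gripper's body presses on something with over 40 N, if the wrist force passes 120 N, or if a joint passes its speed limit or range.

### The arm

A 6-joint arm with a two-finger parallel gripper is mounted at the origin on the work surface. World frame = base frame: x ahead of the robot, y to its left, z up, the work surface at z = 0. Lengths are in m, angles in rad, forces in N, time in s.
With the tool pointing down it reaches from about 0.275 to 0.725 m from the base axis. Payload 15.9 kg.
Tool frame: the origin (TCP) lies on the front face of the gripper's body, between the roots of the fingers; the fingertips stand 73 mm ahead of it and the grasp point (between the pads) lies 54 mm ahead of it; z points along the fingers, y is the line along which they close (so a half turn about z gives the same grasp; the last joint's range is limited). The gripper opens to 85 mm and grips with 20 to 120 N. Pads are 22 mm wide; open, the fingers measure 114 mm over their backs; the gripper's body (76 mm by 85 mm) begins 54 mm behind the grasp point. The pads swing forward as they close: fully open they stand 13 mm farther back than shut.
Start: joints at [1.149, 0.213, -0.034, 1.323, 0, 1.571], TCP at [0.205, 0.456, 0.304] pointing down, gripper open.
Joint ranges: [-2.98, 2.98], [-0.74, 1.72], [-1.14, 1.35], [-2.1, 2.04], [-1.57, 1.44], [-3.14, 3.14]. Speed limits (rad/s): [1.89, 1.89, 2.39, 2.57, 3.14, 3.14].

### API

Orientations are given as a rotation vector (axis times angle).
In Python, from cell import r gives the robot as it stands.
- The arm moves only by the tool play_rows, never from a script. Its argument "targets" is a list of rows, each a list of 3 entries, a list of its own where there are three numbers: the closure, from 0 (fully open) to 1 (shut), then the shift along the tool's x, y, z normalised to -1 to 1, where 1 is 6 cm, then the turn, a rotation vector about the tool's x, y, z normalised to -1 to 1, where 1 is 8 degrees. In form: [[jaw, [dx, dy, dz], [ax, ay, az]], ...]. A call has 1 to 12 rows; each row shifts and turns the commanded pose from where the row before left it, along the tool's axes as they then stand; what a row does not reach is not made up. A row lasts 1/8 s, in which the tool goes at most 62.5 mm and 10.7 degrees, less where a joint would pass 70% of its speed; a pose out of reach is approached as far as the arm can. A call with a number of a shift or a turn outside -1 to 1 is refused whole. A call with a gripper value outside its range is refused whole. The fingers move at their own pace and stop on an object; "grip_force" is the grip in N (left out, the last holds). Time passes only in rows, so rows that do not move let the fingers close. It gives the time, the measured TCP pose, the force, the opening and the grip force at its end, in the units of the state.
- r.get_state(): the state, without advancing time (a new reading comes with each control period).
- r.camera(name): name is "side" or "top"; returns a dict with "frame" (400x640x3 uint8, red, green, blue), "depth" (400x640 float32, m along the optical axis (not along the pixel's ray), 0 where there is no reading), "fx", "fy", "cx", "cy" (pixels), "cam_to_world" (4x4, takes a point from camera to world coordinates). Camera axes: x right, y down, z forward; pixel columns grow to the right and rows downward; lengths in m; the calibration is good to about 2 mm. A picture is of the moment at which its call begins.
- r.job_done(): hands the job in; it is judged then, once.
The state is a dict: "t": time; "q": joint angles; "joint_vel": joint speeds; "joint_efforts": joint torques, N m; "ee_pos": TCP position; "tcp_rot": TCP orientation; "wrist_force": force on the tool from outside, world axes, zero at the start; "torque": the same for the moment, N m; "finger_gap": finger opening in m; "grip_force": force on a finger pad.
Only numpy, scipy, OpenCV 4.12 (cv2) and the standard library are available. Lean on these libraries where they do the work, as an engineer would, in place of code of your own. Each camera call takes 0.05 s, during which the arm holds its last target. There are 200 camera calls.

## Working session

There is one attempt and no reset: what is moved stays moved. The work goes in short steps, Python scripts to look and compute and a tool call to move; the robot and the scene stay as the last step left them, time stands still between calls to the robot, and variables do not carry over. Pictures are saved under pics/ and viewed, at most 10 in all, crops included, and the job is handed in when it is done.

Besides the shell and the picture viewer there is one more tool, called after "Call:" as name(argument=value, ...), one argument or row to a line, values as JSON. play_rows: Moves the arm, as the interface text tells. Its arguments: {"type":"object","properties":{"targets":{"type":"array"},"grip_force":{"type":"number"}},"required":["targets"]}

```bash
mkdir -p pics; cat > h.py <<'E'
import numpy as np,cv2
from cell import r
def cam(n,f=None):
    c=r.camera(n)
    if f: cv2.imwrite('pics/'+f,c['frame'][:,:,::-1])
    return c
def cloud(c):
    v,u=np.mgrid[0:400,0:640]; d=c['depth']
    p=np.stack([(u-c['cx'])/c['fx']*d,(v-c['cy'])/c['fy']*d,d],-1)
    T=np.array(c['cam_to_world']); w=p@T[:3,:3].T+T[:3,3]
    w[d==0]=np.nan
    return w
def ray(c,u,v,z):
    T=np.array(c['cam_to_world']); d=T[:3,:3]@np.array([(u-c['cx'])/c['fx'],(v-c['cy'])/c['fy'],1])
    return T[:3,3]+d*(z-T[2,3])/d[2]
E
python3 - <<'E'
from h import *
for n in('top','side'):
    c=cam(n,n+'0.png'); print(n,np.round(c['cam_to_world'],3).tolist(),c['fx'],c['cx'],c['cy'])
    np.savez(n+'0.npz',**{k:c[k] for k in c})
print(r.get_state())
E
```

```text
top [[0.085, -0.969, 0.232, 0.286], [-0.996, -0.082, 0.024, 0.003], [-0.004, -0.234, -0.972, 1.272], [0.0, 0.0, 0.0, 1.0]] 387.24584324049727 319.6547147128508 202.05820138291614
side [[0.701, -0.536, 0.47, 0.056], [-0.713, -0.53, 0.46, -0.488], [0.003, -0.658, -0.753, 0.92], [0.0, 0.0, 0.0, 1.0]] 430.13000949960184 321.7364881193848 198.8192799520525
{'t': 0.1, 'q': array([ 1.14900589e+00,  2.13293468e-01, -3.49823351e-02,  1.32349544e+00,
       -5.36843568e-06,  1.57080361e+00]), 'joint_vel': array([-0.00056817, -0.00133133,  0.00142742, -0.00066854,  0.00211365,
        0.00147418]), 'joint_efforts': array([ 5.87981394e-04, -6.87245035e+01,  4.87809348e+01,  1.21677312e-02,
        7.24265396e-05,  3.28196018e-05]), 'ee_pos': array([0.20460416, 0.45596792, 0.30347791]), 'tcp_rot': array([-6.57615939e-01, -3.07179006e+00,  1.49913641e-03]), 'wrist_force': array([-0.63493029, -0.19339397, -0.05591758]), 'torque': array([-0.0306667 , -0.00448167, -0.0457694 ]), 'grip_force': 0.0, 'finger_gap': 0.08560636320323962}
```

View pics/top0.png

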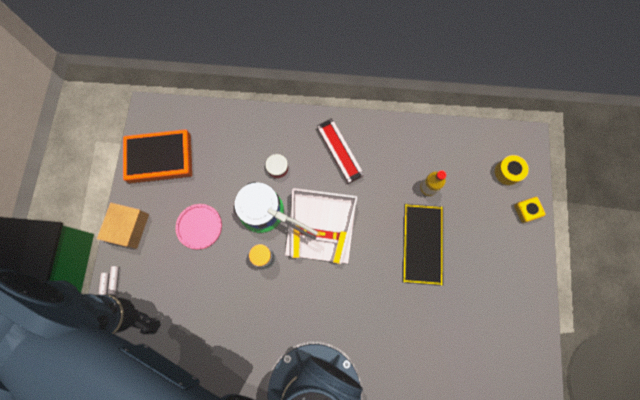

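View pics/side0.png

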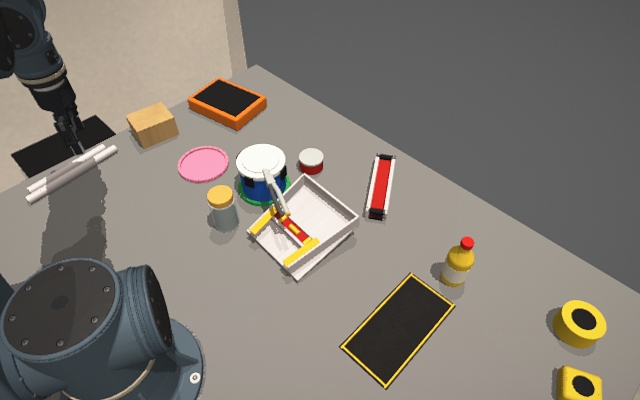

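The two level-like parts are the small one jammed in the chute at top (325,236) and the large one loose at (340,150). The job needs the small one under the lips. For pads, green is under the tub at (258,207) and pink at (198,227) is a decoy. The jar with the brass lid at (260,255) is on the downhill side and the tin at (277,165) is uphill, so the swing goes uphill (+x). I'll measure and confirm in a crop.

```bash
cat > m.py <<'E'
from h import *
import sys
def masks(c):
    hsv=cv2.cvtColor(c['frame'],cv2.COLOR_RGB2HSV); return hsv
if __name__=='__main__':
  for n in('top','side'):
    c=dict(np.load(n+'0.npz')); W=cloud(c); hsv=masks(c); H,S,V=[hsv[...,i].astype(int) for i in range(3)]
    x,y,z=W[...,0],W[...,1],W[...,2]
    print(n,'table z',np.nanmedian(z[(x>.25)&(x<.35)&(abs(y)<.3)]))
    reg=(x>.25)&(x<.75)&(y<.32)&(y>-.45)
    def rep(name,m):
        m=m&reg
        if m.sum()<8: print(name,'few');return
        P=W[m]; print(name,m.sum(),'mean',np.round(P.mean(0),3),'med z',round(float(np.median(P[:,2])),3),'min',np.round(np.percentile(P,2,axis=0),3),'max',np.round(np.percentile(P,98,axis=0),3))
        rc=cv2.minAreaRect((P[:,:2]*1000).astype(np.float32)); print('   rect',np.round(rc[0]),np.round(rc[1]),round(rc[2],1))
    inch=(y>-.1)&(y<.12)
    rep('lid',(z>.095)&(z<.115)&(y>.05)&(S<60)&(x>.43))
    rep('handle',(z>.09)&(z<.135)&(y<.085)&(y>-.1)&(x<.62))
    rep('yellow jar',(H>15)&(H<30)&(S>120)&(z>.1)&(y>.05))
    rep('lips',(H>20)&(H<35)&(S>150)&inch&(z>.03)&(z<.09)&(y<.09))
    rep('red lvl',((H<8)|(H>172))&(S>130)&inch&(z<.08)&(x<.52))
    rep('tin',(z>.038)&(z<.05)&(y>.07)&(x>.55))
    rep('green',(H>45)&(H<85)&(S>100)&(y<.3))
    rep('mat',(V<60)&(y<-.15)&(z<.02)&(x>.3)&(x<.65))
    rep('matborder',(H>20)&(H<35)&(S>120)&(y<-.13)&(z<.012))
    rep('chute',(z>.012)&(z<.1)&(S<50)&(y<.08)&(y>-.13)&(x<.62))
    rep('bottle',(z>.03)&(y<-.2)&(x>.45)&(S>90))
  c=dict(np.load('top0.npz')); a=c['frame'][150:275,225:375,::-1]; b=dict(np.load('side0.npz'))['frame'][140:285,195:370,::-1]
  cv2.imwrite('pics/crop0.png',np.hstack([cv2.resize(a,(400,333),interpolation=2),cv2.resize(b,(400,333),interpolation=2)]))
E
python3 m.py
```

```text
top table z -0.0003804425454703164
lid 1458 mean [0.542 0.227 0.107] med z 0.107 min [0.481 0.165 0.1  ] max [0.604 0.289 0.114]
   rect [537. 197.] [197. 133.] 79.6
handle 159 mean [0.468 0.056 0.121] med z 0.121 min [0.449 0.027 0.115] max [0.489 0.084 0.126]
   rect [514.  -3.] [ 63. 196.] 35.0
yellow jar 371 mean [0.387 0.193 0.117] med z 0.117 min [0.358 0.127 0.112] max [0.445 0.224 0.122]
   rect [415. 141.] [ 62. 188.] 28.2
lips 239 mean [ 0.441 -0.022  0.055] med z 0.055 min [ 0.392 -0.054  0.047] max [0.483 0.089 0.067]
   rect [440.  18.] [144.  96.] 87.1
red lvl 86 mean [0.476 0.005 0.044] med z 0.044 min [ 0.465 -0.035  0.04 ] max [0.487 0.083 0.05 ]
   rect [477.  26.] [122.  22.] 86.7
tin 579 mean [0.65  0.153 0.044] med z 0.044 min [0.553 0.073 0.039] max [0.726 0.221 0.049]
   rect [638. 146.] [215. 106.] 23.4
green 136 mean [0.507 0.2   0.008] med z 0.008 min [ 0.472  0.156 -0.001] max [0.584 0.275 0.014]
   rect [516. 204.] [ 73. 148.] 39.3
mat 2308 mean [ 0.476 -0.317  0.004] med z 0.004 min [ 0.366 -0.368 -0.002] max [ 0.591 -0.265  0.009]
   rect [ 479. -316.] [
[... 1277 characters left out ...]
7
green 256 mean [0.512 0.205 0.009] med z 0.01 min [0.471 0.159 0.001] max [0.612 0.28  0.015]
   rect [531. 207.] [104. 148.] 52.4
mat 5191 mean [ 0.472 -0.32   0.005] med z 0.005 min [ 0.362 -0.373  0.002] max [ 0.595 -0.264  0.008]
   rect [ 476. -318.] [252. 129.] 0.4
matborder 956 mean [ 0.473 -0.323  0.006] med z 0.005 min [ 0.353 -0.381  0.002] max [ 0.649 -0.255  0.009]
   rect [ 512. -317.] [324. 127.] 0.8
chute 4189 mean [ 0.512 -0.007  0.042] med z 0.042 min [ 0.4   -0.082  0.015] max [0.605 0.076 0.087]
   rect [500.   0.] [165. 217.] 88.3
bottle 712 mean [ 0.661 -0.335  0.111] med z 0.107 min [ 0.643 -0.359  0.074] max [ 0.684 -0.308  0.152]
   rect [ 666. -334.] [50. 58.] 23.8
```

View pics/crop0.png

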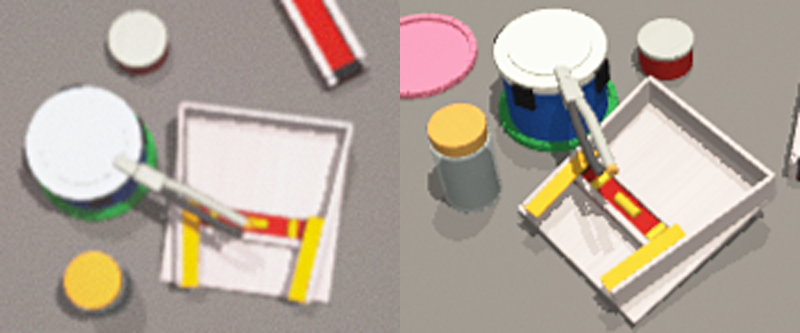

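Crop: the handle runs from the tub's lid at left-panel (125,162) to (240,218), over the level. The short level with red web spans (185,215) to (320,230), its ends under the yellow lips. The tub stands on the green pad, with the brass-lid jar at (92,280) on the downhill side. So I swing uphill.

Start by closing the jaw and turning the tool so that tool x = +Y, y = +X and z = down.

Call:
play_rows(
  targets=[
    [1, [0, 0, 0], [0, 0, 1]],
    [1, [0, 0, 0], [0, 0, 1]],
    [1, [0, 0, 0], [0, 0, 1]],
    [1, [0, 0, 0], [0, 0, 1]],
    [1, [0, 0, 0], [0, 0, 1]],
    [1, [0, 0, 0], [0, 0, 1]],
    [1, [0, 0, 0], [0, 0, 1]],
    [1, [0, 0, 0], [0, 0, 1]],
    [1, [0, 0, 0], [0, 0, 0.23]],
  ],
  grip_force=30,
)

```text
t: 1.23
ee_pos: [0.2047, 0.4561, 0.3037]
tcp_rot: [2.222, 2.22, -0.001]
wrist_force: [0.0, 0.8, -0.4]
finger_gap: -0.0002
grip_force: 0.0
```

Call:
play_rows(
  targets=[
    [1, [-0.7, 0.4, 0], [0, 0, 0]],
    [1, [-0.7, 0.4, 0], [0, 0, 0]],
    [1, [-0.7, 0.4, 0], [0, 0, 0]],
    [1, [-0.7, 0.4, 0], [0, 0, 0]],
    [1, [-0.7, 0.4, 0], [0, 0, 0]],
    [1, [-0.7, 0.4, 0], [0, 0, 0]],
    [1, [-0.7, 0.4, 0], [0, 0, 0]],
    [1, [-0.7, 0.4, 0], [0, 0, 0]],
    [1, [-0.5, 0.5, 0], [0, 0, 0]],
    [1, [0, 0, 0], [0, 0, 0]],
  ],
)

```text
t: 2.48
ee_pos: [0.4278, 0.0883, 0.3036]
tcp_rot: [2.223, 2.22, -0.001]
wrist_force: [-0.2, 0.4, -0.9]
finger_gap: -0.0001
grip_force: 0.0
```

Call:
play_rows(
  targets=[
    [1, [0, 0, 0.6], [0, 0, 0]],
    [1, [0, 0, 0.6], [0, 0, 0]],
    [1, [0, 0, 0.6], [0, 0, 0]],
    [1, [0, 0, 0.45], [0, 0, 0]],
    [1, [0, 0, 0], [0, 0, 0]],
    [1, [-0.06, 0.18, 0], [0, 0, 0]],
    [1, [-0.06, 0.18, 0], [0, 0, 0]],
    [1, [-0.1, 0.22, 0], [0, 0, 0]],
    [1, [-0.1, 0.22, 0], [0, 0, 0]],
    [1, [-0.1, 0.22, 0], [0, 0, 0]],
    [1, [-0.08, 0.22, 0], [0, 0, 0]],
  ],
)

```text
t: 3.85
ee_pos: [0.5019, 0.0596, 0.1688]
tcp_rot: [-2.222, -2.221, 0.0]
wrist_force: [-0.6, 0.3, 0.6]
finger_gap: -0.0001
grip_force: 0.4
```

Call:
play_rows(
  targets=[
    [1, [-0.03, 0.25, 0], [0, 0, 0]],
    [1, [-0.03, 0.25, 0], [0, 0, 0]],
    [1, [-0.03, 0.25, 0], [0, 0, 0]],
    [1, [0.06, 0.24, 0], [0, 0, 0]],
    [1, [0.06, 0.24, 0], [0, 0, 0]],
    [1, [0.06, 0.24, 0], [0, 0, 0]],
    [1, [0.06, 0.24, 0], [0, 0, 0]],
  ],
)

```text
t: 4.72
ee_pos: [0.6044, 0.0689, 0.1686]
tcp_rot: [-2.221, -2.221, 0.001]
wrist_force: [-1.5, 0.5, 0.6]
finger_gap: -0.0002
grip_force: 0.5
```

```bash
python3 - <<'E'
from h import *
a=cam('top');b=cam('side')
cv2.imwrite('pics/s1.png',np.hstack([cv2.resize(a['frame'][110:290,200:400,::-1],(400,360)),cv2.resize(b['frame'][100:280,180:380,::-1],(400,360))]))
E
```

```text
(no output)
```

View pics/s1.png

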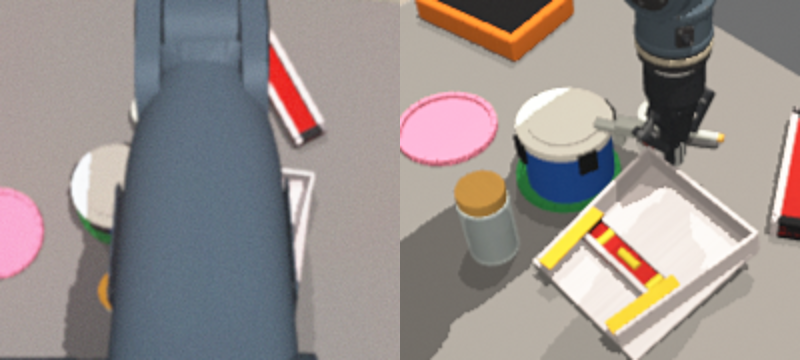

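The side view shows the fingers pushing the handle at right-panel (680,135). The tub is still on its pad, and the jar and tin are untouched. Continue the swing.

Call:
play_rows(
  targets=[
    [1, [0.2, 0.22, 0], [0, 0, 0]],
    [1, [0.2, 0.22, 0], [0, 0, 0]],
    [1, [0.2, 0.22, 0], [0, 0, 0]],
    [1, [0.25, 0.17, 0], [0, 0, 0]],
    [1, [0.25, 0.17, 0], [0, 0, 0]],
    [1, [0.25, 0.17, 0], [0, 0, 0]],
    [1, [0.2, 0.03, 0], [0, 0, 0]],
    [1, [0.2, 0.03, 0], [0, 0, 0]],
    [1, [0.2, 0.03, 0], [0, 0, 0]],
    [1, [0, 0, 0], [0, 0, 0]],
    [1, [-0.4, -0.1, 0], [0, 0, 0]],
    [1, [-0.4, -0.1, 0], [0, 0, 0]],
  ],
)

```text
t: 6.32
ee_pos: [0.6669, 0.1375, 0.1689]
tcp_rot: [-2.221, -2.222, 0.0]
wrist_force: [-0.2, 0.5, -0.4]
finger_gap: -0.0001
grip_force: 0.0
```

Call:
play_rows(
  targets=[
    [0, [-0.2, -0.4, -0.8], [0, 0, 0]],
    [0, [-0.2, -0.8, -0.8], [0, 0, 0]],
    [0, [-0.4, -0.8, -0.8], [0, 0, 0]],
    [0, [-0.8, -0.8, 0], [0, 0, 0]],
    [0, [-0.9, -0.5, 0], [0, 0, 0]],
    [0, [-1, 0, 0], [0, 0, 0]],
    [0, [-1, 0, 0], [0, 0, 0]],
    [0, [-1, 0, 0], [0, 0, 0]],
    [0, [0, 0, 0], [0, 0, 0]],
  ],
)

```text
t: 7.45
ee_pos: [0.4831, -0.1873, 0.3019]
tcp_rot: [2.227, 2.216, -0.0]
wrist_force: [0.5, 0.9, -0.4]
finger_gap: 0.0856
grip_force: 0.0
```

```bash
cat > m2.py <<'E'
from h import *
for n in('top','side'):
    c=cam(n,n+'1.png'); np.savez(n+'1.npz',**{k:c[k] for k in c}); W=cloud(c)
    hsv=cv2.cvtColor(c['frame'],cv2.COLOR_RGB2HSV).astype(int); H,S,V=hsv[...,0],hsv[...,1],hsv[...,2]
    x,y,z=W[...,0],W[...,1],W[...,2]; print(n)
    reg=(x>.3)&(x<.8)&(y<.32)&(y>-.45)
    def rep(name,m):
        m=(m&reg).astype(np.uint8); k,l,s,_=cv2.connectedComponentsWithStats(m)
        if k<2: print(name,'none');return
        P=W[l==1+np.argmax(s[1:,4])]; rc=cv2.minAreaRect((P[:,:2]*1000).astype(np.float32))
        print(name,len(P),'mean',np.round(P.mean(0),3),'lo',np.round(np.percentile(P,1,axis=0),3),'hi',np.round(np.percentile(P,99,axis=0),3),'rect',np.round(rc[0]),np.round(rc[1]),round(rc[2],1))
    rep('lid',(z>.1)&(z<.113)&(y>.12)&(x>.46)&(S<60)&(x<.61))
    rep('handle',(z>.095)&(z<.14)&(x>.625)&(y>-.05))
    rep('jar',(z>.11)&(x<.43)&(y>.13)&(z<.13))
    rep('tin',(z>.036)&(z<.052)&(x>.612)&(y>.07)&(y<.25))
    ch=(x<.6)&(x>.385)&(abs(y)<.1)
    red=ch&((H<8)|(H>172))&(S>130)&(z<.08)
    rep('red',red)
    rep('lipL',ch&(H>20)&(H<35)&(S>150)&(z>.042)&(y>.035))
    rep('lipR',ch&(H>20)&(H<35)&(S>150)&(z>.042)&(y<-.035))
    rep('level all',(x>.445)&(x<.51)&(abs(y)<.05)&(z-(.014+(x-.397)*.176)>.013)&(z<.07))
    rep('chute',(z>.012)&(z<.1)&(S<50)&(abs(y)<.12)&(x<.62))
    for X in np.arange(.41,.6,.02):
        q=(abs(x-X)<.004)&(abs(y)<.03); 
        if q.any(): print(round(X,3),round(float(np.nanmedian(z[q])),4),end=' ; ')
    print()
    for X in(.42,.56):
        q=(abs(x-X)<.006)&(abs(y)<.115)&(z>.014+(X-.397)*.176+.028); print('wall tops y',X,np.round(np.percentile(y[q&(y<0)],[2,50,98]),3),np.round(np.percentile(y[q&(y>0)],[2,50,98]),3))
print(r.get_state()['ee_pos'])
E
python3 m2.py
```

```text
top
lid 1394 mean [0.541 0.232 0.107] lo [0.481 0.169 0.101] hi [0.604 0.293 0.113] rect [543. 231.] [131. 132.] 2.1
handle 308 mean [0.691 0.212 0.121] lo [0.627 0.194 0.113] hi [0.759 0.229 0.128] rect [694. 212.] [ 27. 138.] 83.9
jar 361 mean [0.384 0.196 0.118] lo [0.356 0.166 0.112] hi [0.414 0.226 0.123] rect [385. 196.] [61. 62.] 87.9
tin 329 mean [0.694 0.186 0.044] lo [0.661 0.155 0.037] hi [0.73  0.215 0.049] rect [694. 184.] [61. 72.] 78.6
red 124 mean [0.477 0.024 0.044] lo [ 0.465 -0.015  0.039] hi [0.488 0.065 0.05 ] rect [477.  25.] [81. 22.] 87.7
lipL 121 mean [0.437 0.094 0.056] lo [0.395 0.086 0.046] hi [0.49  0.1   0.066] rect [442.  96.] [96. 13.] 4.5
lipR 51 mean [ 0.454 -0.045  0.06 ] lo [ 0.432 -0.053  0.053] hi [ 0.479 -0.037  0.068] rect [456. -45.] [12. 49.] 79.1
level all 390 mean [ 0.473 -0.001  0.05 ] lo [ 0.447 -0.049  0.04 ] hi [0.493 0.049 0.067] rect [471.   0.] [101.  45.] 86.3
chute 2520 mean [0.54  0.018 0.044] lo [ 0.404 -0.077  0.015] hi [0.604 0.119 0.088] rect [499.  21.] [202. 210.] 88.7
0.41 0.0165 ; 0.43 0.0203 ; 0.45 0.0242 ; 0.47 0.0441 ; 
[... 494 characters left out ...]
                                                  ~~~~~~~~~~~~~^^^^^^^^^^^^^^^^^^^^^^
    return _quantile_unchecked(
        a, q, axis, out, overwrite_input, method, keepdims, weights)
    return _ureduce(a,
                    func=_quantile_ureduce_func,
    ...<5 lines>...
                    overwrite_input=overwrite_input,
                    method=method)
    r = func(a, **kwargs)
    result = _quantile(arr,
                       quantiles=q,
    ...<2 lines>...
                       out=out,
                       weights=wgt)
    slices_having_nans = np.isnan(arr[-1, ...])
                                  ~~~^^^^^^^^^
IndexError: index -1 is out of bounds for axis 0 with size 0
```

```bash
sed -i 's/    for X in(.42,.56):/    for X in():/' m2.py; python3 m2.py; python3 - <<'E'
from h import *
a=cv2.imread('pics/top1.png')[130:290,220:420];b=cv2.imread('pics/side1.png')[130:290,200:400]
cv2.imwrite('pics/s2.png',np.hstack([cv2.resize(a,(400,320)),cv2.resize(b,(400,320))]))
E
```

```text
top
lid 1390 mean [0.542 0.231 0.107] lo [0.481 0.169 0.101] hi [0.605 0.294 0.113] rect [543. 232.] [131. 132.] 1.6
handle 309 mean [0.692 0.212 0.121] lo [0.626 0.194 0.114] hi [0.76  0.229 0.129] rect [693. 212.] [ 28. 139.] 83.6
jar 361 mean [0.385 0.196 0.117] lo [0.356 0.166 0.112] hi [0.414 0.226 0.123] rect [385. 197.] [62. 62.] 88.9
tin 329 mean [0.694 0.186 0.043] lo [0.661 0.155 0.037] hi [0.729 0.216 0.049] rect [694. 184.] [62. 71.] 78.9
red 123 mean [0.477 0.024 0.044] lo [ 0.465 -0.015  0.039] hi [0.488 0.065 0.05 ] rect [477.  25.] [81. 22.] 86.7
lipL 120 mean [0.437 0.094 0.056] lo [0.394 0.086 0.046] hi [0.49  0.1   0.067] rect [442.  96.] [96. 13.] 4.7
lipR 72 mean [ 0.439 -0.043  0.057] lo [ 0.395 -0.053  0.046] hi [ 0.478 -0.035  0.067] rect [437. -42.] [12. 86.] 80.4
level all 393 mean [ 0.473 -0.001  0.049] lo [ 0.447 -0.049  0.04 ] hi [0.494 0.049 0.066] rect [472.   0.] [103.  45.] 84.4
chute 2530 mean [0.54  0.018 0.044] lo [ 0.402 -0.077  0.015] hi [0.604 0.118 0.087] rect [499.  22.] [202. 211.] 88.0
0.41 0.0159 ; 0.43 0.0199 ; 0.45 0.0234 ; 0.47 0.0448 ; 
[... 604 characters left out ...]
.492 0.064 0.051] rect [480.  23.] [84. 24.] 87.0
lipL 206 mean [0.443 0.092 0.057] lo [0.398 0.083 0.048] hi [0.493 0.099 0.069] rect [445.  92.] [97. 17.] 0.9
lipR 222 mean [ 0.443 -0.045  0.059] lo [ 0.394 -0.057  0.049] hi [ 0.486 -0.036  0.068] rect [440. -43.] [19. 97.] 81.5
level all 534 mean [0.476 0.001 0.051] lo [ 0.447 -0.049  0.04 ] hi [0.497 0.049 0.067] rect [475.  -1.] [106.  47.] 80.8
chute 4659 mean [0.508 0.024 0.041] lo [ 0.398 -0.077  0.014] hi [0.608 0.117 0.087] rect [500.  21.] [203. 217.] 88.0
0.41 0.0174 ; 0.43 0.0211 ; 0.45 0.0244 ; 0.47 0.045 ; 0.49 0.0508 ; 0.51 0.0351 ; 0.53 0.0386 ; 0.55 0.0415 ; 0.57 0.0451 ; 0.59 0.0491 ; 
[ 0.48363794 -0.18338433  0.3021394 ]
```

View pics/s2.png

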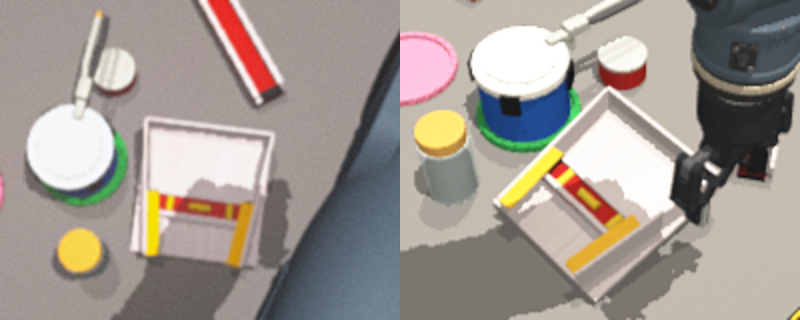

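The pliers now point uphill, with the tip in the left panel at (98,15), well clear of the chute. The tub is on its green pad and the jar and tin are undisturbed. The level is still across the chute with its centre vial at (200,207), and the fingers are open. Next I go above the level and tilt 10° to the slope.

Call:
play_rows(
  targets=[
    [0, [0.7, -0.1, 0], [0, 0, 0]],
    [0, [0.7, -0.1, 0], [0, 0, 0]],
    [0, [0.7, -0.1, 0.2], [-0.25, 0, 0]],
    [0, [0.7, -0.1, 0.5], [0, 0, 0.38]],
    [0, [0.65, -0.1, 0.5], [0, 0, 0]],
    [0, [0, 0, 0.5], [0, 0, 0]],
    [0, [0, 0, 0.38], [-0.5, 0, 0]],
    [0, [0, 0, 0], [-0.5, 0, 0]],
    [0, [0, 0, 0], [0, 0, 0]],
    [0, [0, 0, 0], [0, 0, 0]],
  ],
)

```text
t: 8.85
ee_pos: [0.46, 0.0241, 0.1776]
tcp_rot: [2.184, 2.073, 0.183]
wrist_force: [-0.1, 0.3, 0.5]
finger_gap: 0.0851
grip_force: 0.0
```

```bash
cat > t.py <<'E'
from h import *
from scipy.spatial.transform import Rotation as R
def to(p):
    s=r.get_state(); M=R.from_rotvec(s['tcp_rot']).as_matrix()
    print('ee',np.round(s['ee_pos'],4),'axes',np.round(M.T,3).tolist()); print('units to go',np.round(M.T@(np.array(p)-s['ee_pos'])/.06,2))
E
python3 -c "
from t import *
to([.466,.024,.108])
c=cam('side'); W=cloud(c)
T=np.load('top1.npz'); print('vial',ray(T,320,233.5,.047))"
```

```text
ee [0.46   0.0241 0.1776] axes [[0.052, 0.999, 0.002], [0.984, -0.052, 0.173], [0.173, -0.007, -0.985]]
units to go [ 0.   -0.1   1.16]
vial [0.47560663 0.02293572 0.047     ]
```

Call:
play_rows(
  targets=[
    [0, [0, -0.1, 0.4], [0, 0, 0]],
    [0, [0, 0, 0.4], [0, 0, 0]],
    [0, [0, 0, 0.2], [0, 0, 0]],
    [0, [0, 0, 0.16], [0, 0, 0]],
    [0, [0, 0, 0], [0, 0, 0]],
    [0.3, [0, 0, 0], [0, 0, 0]],
    [0.5, [0, 0, 0], [0, 0, 0]],
    [0.5, [0, 0, 0], [0, 0, 0]],
  ],
  grip_force=30,
)

```text
t: 9.9
ee_pos: [0.4662, 0.0233, 0.1078]
tcp_rot: [2.185, 2.071, 0.184]
wrist_force: [0.9, -1.2, -0.4]
finger_gap: 0.0427
grip_force: 0.0
```

```bash
python3 -c "
from t import *
print({k:r.get_state()[k] for k in('ee_pos','wrist_force','finger_gap','grip_force')})
c=cam('side','side2.png'); 
cv2.imwrite('pics/s3.png',cv2.resize(c['frame'][150:270,230:390,::-1],(800,600)))"
```

```text
{'ee_pos': array([0.46619984, 0.02329791, 0.10776662]), 'wrist_force': array([ 0.88851465, -1.2058493 , -0.40230219]), 'finger_gap': 0.042729163329936926, 'grip_force': 0.0}
```

View pics/s3.png

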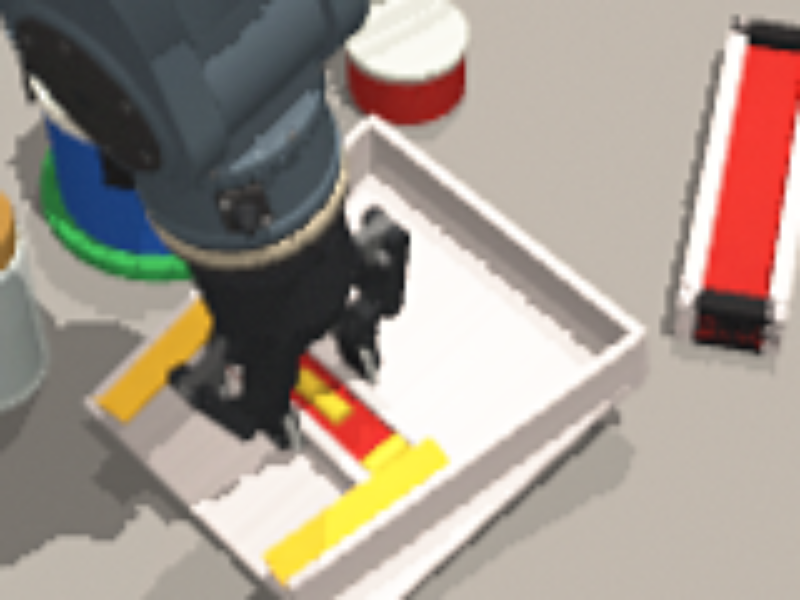

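The fingers straddle the level's middle, with the tips in the crop at (285,440) and (370,370), and the gap is 43 mm. Now close.

Call:
play_rows(
  targets=[
    [0.6, [0, 0, 0.04], [0, 0, 0]],
    [0.8, [0, 0, 0], [0, 0, 0]],
    [0.8, [0, 0, 0], [0, 0, 0]],
    [0.8, [0, 0, 0], [0, 0, 0]],
  ],
  grip_force=40,
)

```text
t: 10.45
ee_pos: [0.4665, 0.0233, 0.106]
tcp_rot: [2.185, 2.071, 0.184]
wrist_force: [-12.3, 0.4, 26.5]
finger_gap: 0.0391
grip_force: 37.7
```

Call:
play_rows(
  targets=[
    [0.8, [0, 0, -0.04], [0, 0, 0]],
    [0.8, [0, 0, 0], [0, 0, 0]],
  ],
)

```text
t: 10.7
ee_pos: [0.466, 0.0233, 0.1074]
tcp_rot: [2.185, 2.071, 0.183]
wrist_force: [0.1, 0.3, -3.8]
finger_gap: 0.0388
grip_force: 40.9
```

Call:
play_rows(
  targets=[
    [0.8, [0, 0.1, 0], [0, 0, 0]],
    [0.8, [0, 0.15, 0], [0, 0, 0]],
    [0.8, [0, 0.15, 0], [0, 0, 0]],
    [0.8, [0, 0.15, 0], [0, 0, 0]],
    [0.8, [0, 0.15, 0], [0, 0, 0]],
    [0.8, [0, 0.15, 0], [0, 0, 0]],
    [0.8, [0, 0.15, 0], [0, 0, 0]],
    [0.8, [0, 0, 0], [0, 0, 0]],
    [0.8, [0, 0, 0], [0, 0, 0]],
  ],
)

```text
t: 11.82
ee_pos: [0.5248, 0.0201, 0.1177]
tcp_rot: [2.185, 2.072, 0.183]
wrist_force: [0.6, 0.2, -2.2]
finger_gap: 0.0388
grip_force: 40.9
```

```bash
python3 -c "
from t import *
c=cam('side','side3.png'); 
cv2.imwrite('pics/s4.png',cv2.resize(c['frame'][130:270,220:400,::-1],(720,560)))"
```

```text
(no output)
```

View pics/s4.png

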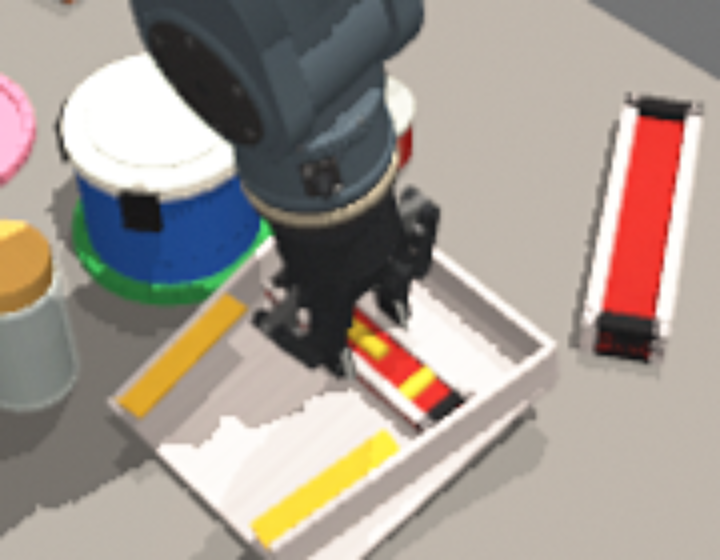

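The level is gripped in its middle, with its right end in the crop at (455,400), clear of the lips' ends at (390,440). Chute x is about 0.14. Now lift and un-tilt.

Call:
play_rows(
  targets=[
    [0.8, [0, 0.03, -0.15], [0, 0, 0]],
    [0.8, [0, 0.05, -0.3], [0, 0, 0]],
    [0.8, [0, 0.07, -0.4], [0, 0, 0]],
    [0.8, [0, 0.07, -0.4], [0, 0, 0]],
    [0.8, [0, 0.07, -0.4], [0, 0, 0]],
    [0.8, [0, 0.07, -0.4], [0, 0, 0]],
    [0.8, [0, 0.05, -0.3], [0, 0, 0]],
    [0.8, [0, 0, 0], [0.4, 0, 0]],
    [0.8, [0, 0, 0], [0.4, 0, 0]],
    [0.8, [0, 0, 0], [0.45, 0, 0]],
    [0.8, [0, 0, 0], [0, 0, 0]],
  ],
)

```text
t: 13.25
ee_pos: [0.5252, 0.0199, 0.2611]
tcp_rot: [-2.279, -2.161, -0.002]
wrist_force: [-0.6, 0.9, -3.2]
finger_gap: 0.039
grip_force: 41.1
```

Call:
play_rows(
  targets=[
    [0.8, [-0.4, 0, 0], [0, 0, 0]],
    [0.8, [-0.6, 0, 0], [0, 0, 0]],
    [0.8, [-0.8, 0, 0], [0, 0, 0]],
    [0.8, [-0.8, 0, 0], [0, 0, 0]],
    [0.8, [-0.8, 0, 0], [0, 0, 0]],
    [0.8, [-0.8, 0, 0], [0, 0, 0]],
    [0.8, [-0.6, 0, 0], [0, 0, 0]],
    [0.8, [-0.4, 0, 0], [0, 0, 0]],
    [0.8, [-0.2, 0, 0], [0, 0, 0]],
    [0.8, [0, 0, 0], [0, 0, 0]],
  ],
)

```text
t: 14.5
ee_pos: [0.5076, -0.3036, 0.2604]
tcp_rot: [-2.279, -2.161, -0.002]
wrist_force: [0.5, 0.4, -2.9]
finger_gap: 0.0388
grip_force: 41.1
```

Call:
play_rows(
  targets=[
    [0.8, [0, 0, 0], [0, 0, 0.5]],
    [0.8, [0, 0, 0], [0, 0, 1]],
    [0.8, [0, 0, 0], [0, 0, 1]],
    [0.8, [0, 0, 0], [0, 0, 1]],
    [0.8, [0, 0, 0], [0, 0, 1]],
    [0.8, [0, 0, 0], [0, 0, 1]],
    [0.8, [0, 0, 0], [0, 0, 1]],
    [0.8, [0, 0, 0], [0, 0, 1]],
    [0.8, [0, 0, 0], [0, 0, 1]],
    [0.8, [0, 0, 0], [0, 0, 1]],
    [0.8, [0, 0, 0], [0, 0, 1]],
    [0.8, [0, 0, 0], [0, 0, 0.4]],
  ],
)

```text
t: 16.0
ee_pos: [0.508, -0.3023, 0.2605]
tcp_rot: [-3.14, 0.009, -0.001]
wrist_force: [0.1, -0.6, -2.4]
finger_gap: 0.0388
grip_force: 41.0
```

```bash
python3 -c "
from t import *
to([.477,-.317,.092]); s=r.get_state(); print(s['q'],s['finger_gap'],s['wrist_force'])
c=cam('side','side4.png'); W=cloud(c)
cv2.imwrite('pics/s5.png',cv2.resize(c['frame'][180:400,310:600,::-1],(725,550)))"
```

```text
ee [ 0.508  -0.3023  0.2605] axes [[1.0, -0.006, 0.0], [-0.006, -1.0, -0.002], [0.0, 0.002, -1.0]]
units to go [-0.52  0.25  2.81]
[-5.37594774e-01  4.13711136e-01  1.32806732e-01  1.29060252e+00
  1.86142716e-03  2.61001092e+00] 0.03878141881276133 [ 0.13556045 -0.60518817 -2.36028034]
```

View pics/s5.png

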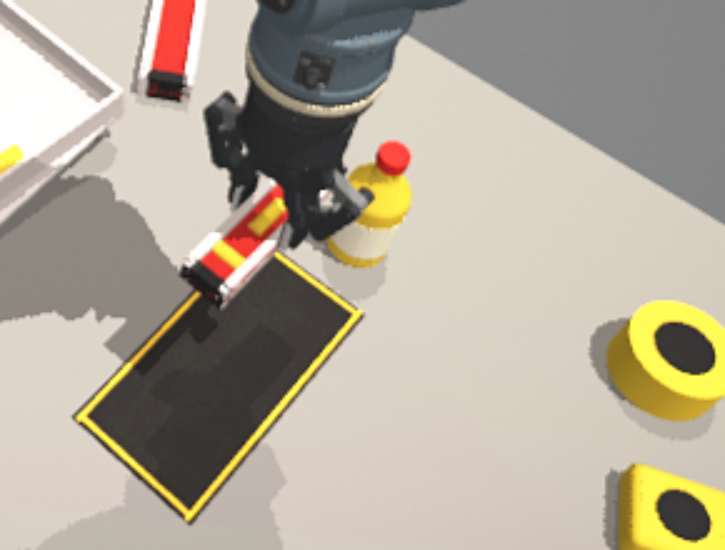

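The level is held level and along the mat's length above it, from crop (200,280) to (285,195). The bottle is clear. Now centre and lower it.

Call:
play_rows(
  targets=[
    [0.8, [-0.26, 0.12, 0], [0, 0, 0]],
    [0.8, [-0.26, 0.13, 0], [0, 0, 0]],
    [0.8, [0, 0, 0.4], [0, 0, 0]],
    [0.8, [0, 0, 0.5], [0, 0, 0]],
    [0.8, [0, 0, 0.5], [0, 0, 0]],
    [0.8, [0, 0, 0.5], [0, 0, 0]],
    [0.8, [0, 0, 0.4], [0, 0, 0]],
    [0.8, [0, 0, 0.3], [0, 0, 0]],
    [0.8, [0, 0, 0.15], [0, 0, 0]],
    [0.8, [0, 0, 0.06], [0, 0, 0]],
    [0.8, [0, 0, 0], [0, 0, 0]],
    [0.8, [0, 0, 0], [0, 0, 0]],
  ],
)

```text
t: 17.55
ee_pos: [0.4766, -0.3184, 0.0924]
tcp_rot: [-3.14, 0.007, -0.001]
wrist_force: [0.1, -0.2, -2.3]
finger_gap: 0.0388
grip_force: 41.0
```

Call:
play_rows(
  targets=[
    [0.8, [0, 0, 0.03], [0, 0, 0]],
    [0.8, [0, 0, 0.03], [0, 0, 0]],
    [0.8, [0, 0, 0], [0, 0, 0]],
  ],
)

```text
t: 17.92
ee_pos: [0.4762, -0.3181, 0.088]
tcp_rot: [-3.14, 0.007, 0.0]
wrist_force: [0.5, 0.5, -3.2]
finger_gap: 0.0389
grip_force: 41.0
```

Call:
play_rows(
  targets=[
    [0.8, [0, 0, 0.03], [0, 0, 0]],
    [0.8, [0, 0, 0.02], [0, 0, 0]],
    [0.8, [0, 0, 0], [0, 0, 0]],
  ],
)

```text
t: 18.3
ee_pos: [0.4762, -0.3182, 0.085]
tcp_rot: [-3.14, 0.007, 0.0]
wrist_force: [0.6, -0.3, -2.0]
finger_gap: 0.0394
grip_force: 41.0
```

Call:
play_rows(
  targets=[
    [0.8, [0, 0, 0.02], [0, 0, 0]],
    [0.8, [0, 0, 0], [0, 0, 0]],
  ],
)

```text
t: 18.55
ee_pos: [0.4763, -0.3182, 0.0838]
tcp_rot: [-3.14, 0.007, 0.0]
wrist_force: [-0.2, -0.3, -2.1]
finger_gap: 0.0387
grip_force: 41.0
```

Call:
play_rows(
  targets=[
    [0.8, [0, 0, 0.015], [0, 0, 0]],
    [0.8, [0, 0, 0.015], [0, 0, 0]],
    [0.8, [0, 0, 0], [0, 0, 0]],
  ],
)

```text
t: 18.92
ee_pos: [0.4763, -0.3182, 0.0829]
tcp_rot: [-3.14, 0.007, -0.001]
wrist_force: [-4.3, 2.0, 12.6]
finger_gap: 0.0391
grip_force: 42.8
```

Contact is made, so open gradually and retreat upward.

Call:
play_rows(
  targets=[
    [0.8, [0, 0, -0.012], [0, 0, 0]],
    [0.5, [0, 0, 0], [0, 0, 0]],
    [0.4, [0, 0, 0], [0, 0, 0]],
    [0.3, [0, 0, 0], [0, 0, 0]],
    [0.2, [0, 0, 0], [0, 0, 0]],
    [0.2, [0, 0, -0.2], [0, 0, 0]],
    [0.2, [0, 0, -0.4], [0, 0, 0]],
    [0.2, [0, 0, -0.8], [0, 0, 0]],
    [0.2, [0, 0, -0.8], [0, 0, 0]],
    [0.2, [0, 0, -0.8], [0, 0, 0]],
    [0.2, [0, 0, 0], [0, 0, 0]],
  ],
)

```text
t: 20.3
ee_pos: [0.4775, -0.3193, 0.2674]
tcp_rot: [3.14, -0.007, 0.009]
wrist_force: [-0.8, -0.2, 0.2]
finger_gap: 0.0683
grip_force: 0.0
```

```bash
python3 -c "
from t import *
s=r.get_state(); print(s['ee_pos'],s['wrist_force'])
c=cam('side','s6.png'); W=cloud(c); x,y,z=W[...,0],W[...,1],W[...,2]
m=(x>.36)&(x<.6)&(y<-.26)&(y>-.375)&(z>.014)&(z<.045)
P=W[m]; print(np.percentile(P[:,2],[5,50,98]),cv2.minAreaRect((P[:,:2]*1000).astype(np.float32)))"
```

```text
[ 0.47746599 -0.31931719  0.26744928] [-0.76112809 -0.24916088  0.23764191]
[0.01870995 0.02504233 0.02991997] ((478.570068359375, -318.8839416503906), (40.90931701660156, 161.71319580078125), 89.36495971679688)
```

View pics/s6.png

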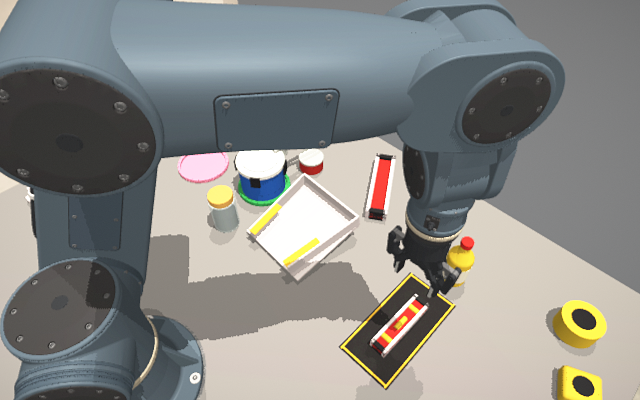

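The level lies flat and centred on the mat, from about (375,350) to (425,300), and the gripper is clear. The tub, jar, tin and bottle are all in place. Handing in.

```bash
python3 -c "
from cell import r
print(r.job_done())"
```

```text
the job is handed in; nothing more can be done
None
```

I handed the job in at about 20 s of the 72 s limit, with no verdict shown: the pliers are clear of the chute, the level lies flat within about 3 mm of the mat's centre and along its length, and the organizer, jar, tin and bottle show no disturbance in the last picture.

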